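# Press the tube carousel onto the bench mixer's square drive

## Task

Get the bench mixer ready: fold its carrying bail right down to whichever side is free, then set the tube carousel from the blue tray onto the mixer's square drive and press it (do not drop it) fully home until the spring balls click. Leave the bail folded down, let go of everything, and do not disturb the bottle, petri dishes, canister or tip box.

Things in the scene. Friction and masses are not known exactly. Their poses are not given: they have to be found in the camera images.
- mixer: Bench mixer, fixed: white body 170 x 170 mm, 66 mm high, blue keypad on its front (-x) face, black round deck 124 mm across, 76.5 mm up. Origin: centre of its underside; x to its rear, y to its left, z up. Bail pivots on its front and rear faces, 50 mm up, at y = 0. It may stand left or right of the robot, turned up to 0.3 rad.
- drive (a point): Centre of the shoulder of the mixer's square drive (80 mm above the bench): the ring 60 mm across on which the carousel rests when fully home. A steel post 28 x 28 mm rises from it; this point's x and y axes are square to the post's faces, z up. The post stands at a varying angle to the mixer and turns only stiffly (0.6 N m). The carousel fits in any of four quarter turns.
- ball_a (a joint): Brass spring ball (6 mm radius) in the greased post's +x face, 10 mm above the shoulder, standing 3.5 mm proud. Value: how far it is pushed in, m; 0 = fully sprung out, at most 0.005. It needs about 4 N to start moving and 8.5 N at 2.3 mm.
- ball_b (a joint): The same in the post's -x face.
- bail (a joint): Angle of the carrying bail, rad: 0 = upright over the drive, in the way; positive = leaning to the mixer's -y side, negative = to its +y side; stops at +-1.42 (folded down). It starts nearly upright. A light hinge: it stays put near upright, but once pushed past about 0.5 it falls by its own weight to the stop unless something blocks it.
- bail_grip (a point): Middle of the bail's cross bar: a blue grip 18 mm thick, 100 mm long, along the mixer's x (this point's x axis), 150 mm from the pivot axis (200 mm above the bench when upright; 72 mm up and 148 mm out from the mixer's centre when folded). The bail is a steel wire hoop 8 mm thick, 184 mm wide, 0.15 kg.
- carousel: Tube carousel, 0.24-0.42 kg, loose, level in the blue tray at any yaw: aluminium disc 120 mm across, 50 mm high, with ten red and white caps (5 mm high) on top and a central black knob 26 x 26 mm square. Origin: centre of its underside; z up; x, y square to the knob's faces. Square socket below: 30.5 mm wide, 39 mm deep, parallel to the knob, 2 mm bevel at its mouth, a groove inside for the balls.
- tray: Blue fixed tray 280 x 280 mm, rim 18 mm high, walls and floor 6 mm thick, at the robot's other side. Origin: centre of its underside.
- canister: Bystander: white round canister with a red lid, 70 mm across and 165 mm high, 0.45 kg, loose in the tray beyond the carousel. Origin: centre of its underside.
- tip_box: Bystander: box of pipette tips with a red top plate, 85 x 105 mm (its x, y), 69 mm high with the tips, 0.35 kg, loose in the tray beyond the carousel. Origin: centre of its underside.
- bottle: Bystander: amber bottle, 64 mm across, 165 mm high, 0.5 kg, loose on the bench close to one side of the mixer, where it is in the way of the bail. Origin: centre of its underside.
- dishes: Bystander: two stacked petri dishes, 86 mm across, 28 mm high in all, 0.15 kg, loose on the bench at the mixer's other side; the folded bail passes above them. Origin: centre of the underside.
- drive_tip (a point): Centre of the top of the square drive post, 37.5 mm above the shoulder; axes as drive. The post's top 6 mm taper from 28 x 28 to 19 x 19 mm.
- knob_top (a point): Centre of the orange top of the carousel's knob, 98 mm above its underside; the knob spans 50 to 98 mm. Set on the drive, the carousel first rests on the balls, underside 12 to 15 mm above the shoulder; about 10 to 15 N straight down here then pushes it past them and it clicks home, underside on the shoulder (knob top 178 mm above the bench).
- ball_c (a joint): The same in the post's +y face.
- ball_d (a joint): The same in the post's -y face.
Not all that is in view belongs to the job. There is more than one size of the mixer; the job needs the larger. What is shaped like the carousel but green is not meant.

How it is judged:
By the outcome, as a careful person would: the job done as asked, in the order asked, and still so for the second after the job is handed in, with the robot touching nothing.
It also fails if it takes over 67 s, if anything falls off the work surface, if the arm or the gripper's body presses on something with over 40 N, if the wrist force passes 120 N, or if a joint passes its speed limit or range.

## Robot

A 6-joint arm with a two-finger parallel gripper is mounted at the origin on the work surface. World frame = base frame: x ahead of the robot, y to its left, z up, the work surface at z = 0. Lengths are in mm, angles in rad, forces in N, time in s.
With the tool pointing down it reaches from about 350 to 850 mm from the base axis. Payload 8.1 kg.
Tool frame: the origin (TCP) lies at the very end of the fingers, on their centre line; the grasp point (between the pads) lies robot.tcp_to_grasp behind it (robot.tcp_to_grasp is the distance from the TCP to the grasp point, in mm); z points along the fingers, y is the line along which they close (so a half turn about z gives the same grasp; the last joint's range is limited). The gripper opens to 85 mm and grips with 20 to 120 N. Pads are 22 mm wide; open, the fingers measure 114 mm over their backs; the gripper's body (76 mm by 85 mm) begins 54 mm behind the grasp point. The pads swing forward as they close: fully open they stand 13 mm farther back than shut.
Start: joints at [-1.229, 0.13, 1.488, -0, 1.523, -0.085], TCP at [248.396, -546.173, 191.592] pointing down, gripper open.
Joint ranges: [-2.96, 2.96], [-0.89, 2.26], [0.02, 2.5], [-1.34, 4.48], [0, 2.73], [-2.66, 2.66]. Speed limits (rad/s): [2.39, 2.39, 2.79, 3.14, 3.14, 3.14].

## Interface

Orientations are given as a unit quaternion [x, y, z, w].
In Python, from cell import robot, claw, planner, state, optics, workorder gives the robot as it stands. Calls block until the motion is done:
- robot.goto(position, orientation): joint-space move of the TCP to a pose.
- robot.movel(position, velocity=150, rotation=None, threshold=None): straight line of the TCP; rotation=None keeps the orientation; velocity is the mean speed in mm/s. With threshold (N) it stops when the force on the tool has changed by that much, and returns True; else False.
- robot.set_joints(angles): joint-space move.
- claw.move_gripper(opening): opening from 0.0 (shut) to 1.0 (fully open); the grip force is fixed at half the most; returns when the fingers have stopped.
- robot.dwell(seconds).
- planner.inverse_kinematics(position, orientation): joint angles nearest the present ones, or None.
- state(): the state.
- optics.grab_frame(name): name is "scene" or "top"; returns (picture, depth): 420x560x3 uint8, blue, green, red; 420x560 float32, mm along the optical axis (not along the pixel's ray), 0 where there is no reading.
- optics.camera_params(name): a dict with "fx", "fy", "cx", "cy" (pixels), "R" (3x3) and "t" (3): a world point X has camera coordinates R X + t. Camera axes: x right, y down, z forward; pixel columns grow to the right and rows downward; lengths in mm; the calibration is good to about 2 mm. A picture is of the moment at which its call begins. camera_params takes no time and is no camera call.
A pose or a line that the arm cannot do raises robot.IKError and nothing moves.
- workorder.job_done(): hands the job in; it is judged then, once.
The state is a dict: "t": time; "joint_positions": joint angles; "dq": joint speeds; "tau": joint torques, N m; "position": TCP position; "ee_rot": TCP orientation; "wrist_force": force on the tool from outside, world axes, zero at the start; "ft_torque": the same for the moment, N m; "width": opening from 0.0 (shut) to 1.0 (fully open); "grip_force": force on a finger pad.
Only numpy, scipy, OpenCV 4.12 (cv2) and the standard library are available. Lean on these libraries where they do the work, as an engineer would, in place of code of your own. Each camera call takes 0.05 s, during which the arm holds its last target. There are 200 camera calls.

## Working session

There is one attempt and no reset: what is moved stays moved. The work goes in short steps, each a Python script; the robot and the scene stay as the last script left them, time stands still between calls to the robot, and variables do not carry over. Pictures are saved under pics/ and viewed, at most 11 in all, crops included, and the job is handed in when it is done.

```bash
ls; mkdir -p pics; python3 - <<'E'
from cell import *
import cv2,numpy as np
for n in("scene","top"):
    p,d=optics.grab_frame(n); cv2.imwrite(f"pics/{n}0.png",cv2.resize(p,None,fx=1.42,fy=1.42)); np.savez(f"{n}0.npz",p=p,d=d)
    c=optics.camera_params(n); print(n,{k:np.round(v,3).tolist() for k,v in c.items()})
s=state(); print(robot.tcp_to_grasp,s)
E
```

```text
pics
scene {'fx': 501.342, 'fy': 501.342, 'cx': 282.589, 'cy': 210.421, 'R': [[-0.859, 0.512, -0.015], [0.428, 0.701, -0.571], [-0.282, -0.497, -0.821]], 't': [418.814, -135.806, 1542.196]}
top {'fx': 390.283, 'fy': 390.283, 'cx': 283.624, 'cy': 204.223, 'R': [[0.008, -1.0, 0.001], [-0.984, -0.008, -0.176], [0.176, 0.001, -0.984]], 't': [-5.193, 525.817, 989.159]}
18.700000000000003 {'t': 0.1, 'joint_positions': array([-1.22939675e+00,  1.31087331e-01,  1.48915807e+00, -9.69143444e-06,
        1.52302101e+00, -8.54258408e-02]), 'dq': array([ 1.13292896e-03, -3.64184759e-05, -2.57484553e-03,  1.29162346e-03,
       -2.52464486e-04, -4.18966966e-04]), 'tau': array([ 8.47598076e-04, -5.70952177e+01, -5.01942980e+01, -2.04972048e-04,
        8.15988926e-03, -1.52588468e-04]), 'position': array([ 248.20360846, -545.63785601,  190.65514848]), 'ee_rot': array([ 9.77313416e-01,  2.11796570e-01, -1.11617814e-04, -8.29416797e-04]), 'wrist_force': array([0.21389185, 0.15379635, 0.03894954]), 'ft_torque': array([-0.0181936 ,  0.03026998, -0.02821905]), 'grip_force': 0.0, 'width': 1.002386411125856}
```

View pics/scene0.png

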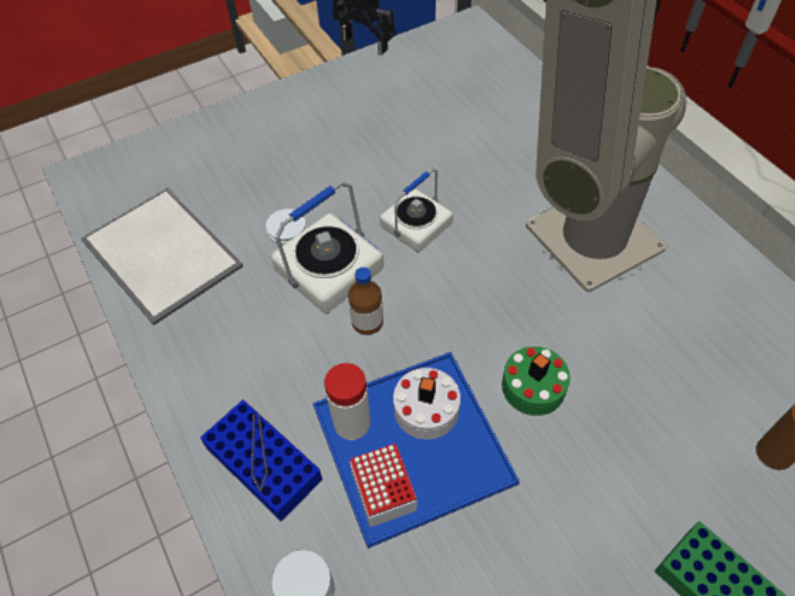

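View pics/top0.png

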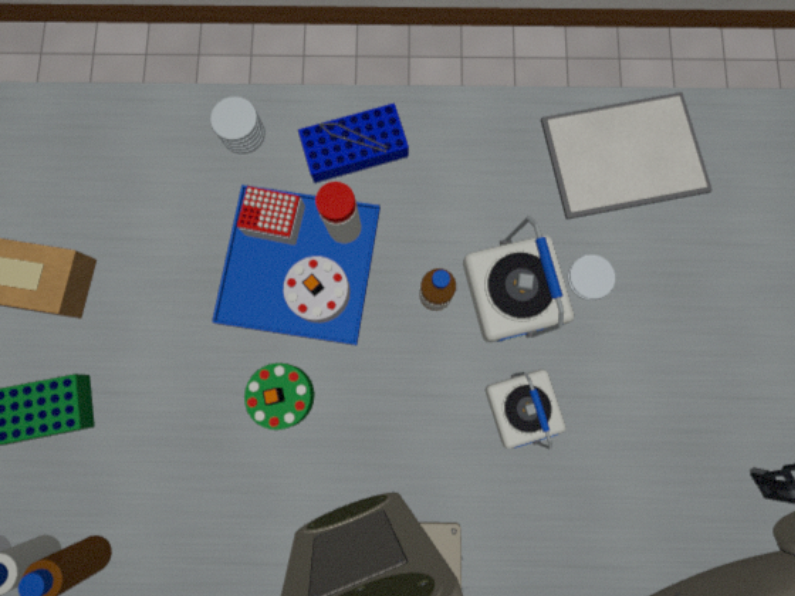

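Candidates, in top picture pixels:
- **Carousel:** white disc in the blue tray (316,288). The green disc (278,396) is the decoy.
- **Mixer:** large (520,288). The small one (526,408) is the decoy.
- **Mixer's sides:** bottle at +y (438,288), dishes at -y (592,277). The free side is therefore -y, so the bail angle goes positive.

Next is a close crop.

```bash
cat > h.py <<'E'
from cell import *
import cv2,numpy as np
from scipy.spatial.transform import Rotation as Ro
def proj(n,X):
    c=optics.camera_params(n); q=np.asarray(X)@np.array(c["R"]).T+c["t"]
    return np.c_[q[:,0]/q[:,2]*c["fx"]+c["cx"],q[:,1]/q[:,2]*c["fy"]+c["cy"]]
def ray_z(n,uv,z):
    c=optics.camera_params(n); R=np.array(c["R"]); uv=np.atleast_2d(uv)
    d=np.c_[(uv[:,0]-c["cx"])/c["fx"],(uv[:,1]-c["cy"])/c["fy"],np.ones(len(uv))]@R
    o=-R.T@np.array(c["t"]); return o+d*((z-o[2])/d[:,2])[:,None]
def cloud(n,d):
    c=optics.camera_params(n); v,u=np.mgrid[:d.shape[0],:d.shape[1]]
    q=np.stack([(u-c["cx"])/c["fx"]*d,(v-c["cy"])/c["fy"]*d,d],-1)-c["t"]
    X=q@np.array(c["R"]); X[d==0]=np.nan; return X
def down(yaw): # tool down, closing axis (y) at yaw+90deg about world z
    return (Ro.from_euler('z',yaw)*Ro.from_euler('x',np.pi)).as_quat()
E
python3 - <<'E'
from h import *
T=np.load("top0.npz");S=np.load("scene0.npz")
def crop(I,x,y,w,h,k): return cv2.resize(I[y:y+h,x:x+w],None,fx=k,fy=k,interpolation=cv2.INTER_CUBIC)
a=np.hstack([crop(T["p"],325,150,80,95,5),crop(T["p"],190,170,80,95,5)])
cv2.imwrite("pics/c1.png",a)
b=np.hstack([crop(S["p"],190,125,80,95,5),crop(S["p"],265,245,80,95,5)])
cv2.imwrite("pics/c2.png",b)
for n,D in(("top",T),("scene",S)):
    X=cloud(n,D["d"]); 
    c=ray_z(n,[[370,200]] if n=="top" else [[229,172]],76)[0]; print(n,c)
    Xr=X.reshape(-1,3)
    k=ray_z(n,[[220,200]] if n=="top" else [[300,272]],98)[0]; print(k)
    for cc,lo,hi,r in((c,95,122,50),(c,150,230,140),(c,70,83,80),(k,90,115,40),(k,50,68,80)):
        m=(np.hypot(*(Xr[:,:2]-cc[:2]).T)<r)&(Xr[:,2]>lo)&(Xr[:,2]<hi); P=Xr[m]
        if len(P)>4: print(lo,hi,len(P),P.mean(0).round(1),P.min(0).round(1),P.max(0).round(1),P[:,2].std().round(2), cv2.minAreaRect(P[:,:2].astype(np.float32)))
E
```

```text
top [ 533.43790711 -224.04548131   76.        ]
[526.21409264 159.61398678  98.        ]
95 122 153 [ 530.4 -213.2  112.4] [ 516.3 -229.4   95. ] [ 547.3 -199.4  120.6] 5.79 ((531.0923461914062, -214.38034057617188), (30.723934173583984, 30.005754470825195), 81.76959991455078)
150 230 536 [ 533.3 -232.2  199.7] [ 442.3 -256.2  150.1] [ 629.5 -201.9  210.9] 11.45 ((536.7731323242188, -233.5480194091797), (191.70346069335938, 19.230377197265625), 14.050896644592285)
70 83 1636 [ 528.6 -208.7   76. ] [ 466.5 -275.9   70.1] [ 595.6 -149.8   82.5] 2.31 ((529.7360229492188, -207.43368530273438), (131.1231689453125, 115.88568115234375), 17.742341995239258)
90 115 115 [526.8 161.1 103. ] [510.9 144.7  90.4] [543.7 179.3 108.1] 2.83 ((527.8912353515625, 161.40228271484375), (26.571788787841797, 24.839052200317383), 45.852622985839844)
50 68 1445 [525.8 160.9  56.7] [468.1 102.8  50.2] [586.2 222.2  67.4] 2.83 ((527.3130493164062, 162.2978515625), (118.03195190429688, 117.81597900390625), 61.518402099609375)
scene [ 531.00184128 -226.16993671   76.        ]
[533.6434671  163.68418198  98.     
[... 220 characters left out ...]
  196.1] [ 448.  -257.8  150.8] [ 633.9 -199.9  211. ] 13.08 ((542.5109252929688, -231.42372131347656), (192.74755859375, 19.91179084777832), 14.42483139038086)
70 83 1098 [ 539.3 -209.4   75.1] [ 452.8 -281.8   70. ] [ 602.2 -148.3   82.7] 2.55 ((536.4463500976562, -216.18360900878906), (135.48020935058594, 126.75382995605469), 61.44799041748047)
90 115 125 [533.5 164.2 101. ] [515.7 143.8  90.1] [549.1 179.5 107.1] 3.81 ((531.9553833007812, 162.2534942626953), (28.744346618652344, 26.598453521728516), 42.9599609375)
50 68 1388 [534.8 166.2  55.8] [473.3 103.1  50. ] [591.4 222.4  67.2] 3.2 ((532.6290283203125, 162.9365997314453), (117.92784881591797, 118.74052429199219), 4.670234203338623)
```

View pics/c1.png

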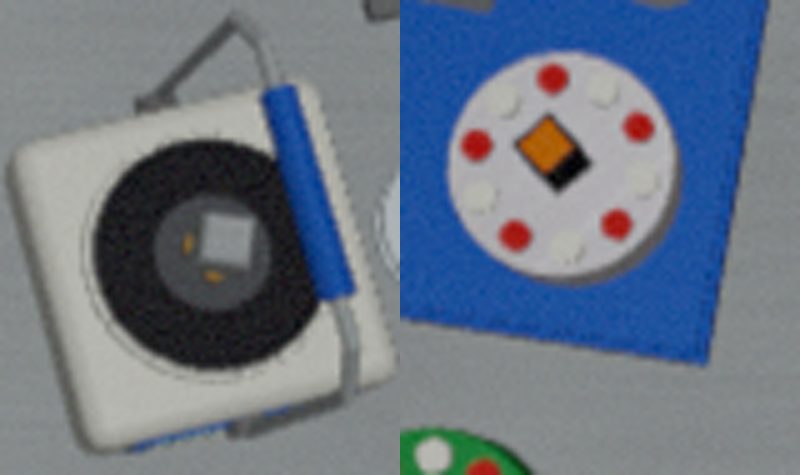

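View pics/c2.png

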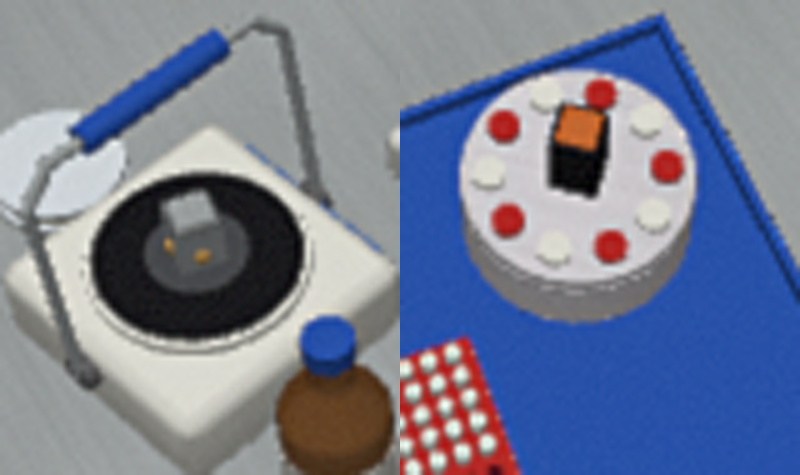

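The crops confirm both choices: the white carousel's orange knob top is at c1 crop (548,145), and the large mixer's post top is at c1 crop (228,240). Next I'll measure by colour masks projected onto the known heights.

```bash
python3 - <<'E'
from h import *
def up(I,x,y,w,h,k=8): return cv2.resize(I[y:y+h,x:x+w],None,fx=k,fy=k,interpolation=cv2.INTER_CUBIC)
def meas(n,I,box,f,z,lab):
    U=up(I,*box); m=f(U.astype(int)).astype(np.uint8)
    m=cv2.morphologyEx(m,cv2.MORPH_OPEN,np.ones((9,9)))
    cs,_=cv2.findContours(m,cv2.RETR_EXTERNAL,cv2.CHAIN_APPROX_NONE); c=max(cs,key=cv2.contourArea)[:,0]
    px=np.array(box[:2])+(c+.5)/8-.5; P=ray_z(n,px,z)[:,:2].astype(np.float32)
    r=cv2.minAreaRect(P*1); print(lab,n,np.round(r[0],1),np.round(r[1],1),round(r[2],1))
T=np.load("top0.npz")["p"];S=np.load("scene0.npz")["p"]
org=lambda U:(U[...,2]-U[...,0]>70)
red=lambda U:(U[...,2]-U[...,0]>70)&(U[...,2]-U[...,1]>70)
blu=lambda U:(U[...,0]-U[...,2]>60)
brt=lambda th:(lambda U:U.mean(-1)>th)
meas("top",T,(211,190,20,20),org,104,"knob"); meas("scene",S,(292,262,16,16),org,104,"knob")
for th in(105,120,135):
    meas("top",T,(363,190,14,16),brt(th),117.5,"post"); meas("scene",S,(221,160,14,14),brt(th),117.5,"post")
meas("top",T,(375,160,22,55),blu,200,"grip"); meas("scene",S,(200,125,40,35),blu,200,"grip")
meas("top",T,(218,125,36,32),red,171,"canlid"); meas("top",T,(302,185,20,20),blu,165,"bottlecap")
# knob top size-aware: disc body outline at z=61
wh=lambda U:(U.mean(-1)>125)&(abs(U[...,0]-U[...,2])<60)
meas("top",T,(195,172,65,60),lambda U:U[...,2]>110,58,"disc"); 
meas("top",T,(165,128,50,45),red,75,"tipbox")
E
```

```text
knob top [528.3 161.6] [21.5 21.1] 43.3
knob scene [524.8 157.2] [39.7 22. ] 37.1
post top [ 532.1 -215. ] [24.  24.2] 82.4
post scene [ 538.1 -212.2] [25.3 25.5] 81.7
post top [ 532.4 -215.1] [22.2 21.9] 82.3
post scene [ 537.6 -212.6] [23.2 23.7] 81.7
post top [ 532.6 -215.5] [19.6 19.1] 82.5
post scene [ 537.5 -213.2] [21.1 22.7] 78.9
grip top [ 538.1 -232.8] [100.9  17.7] 14.1
grip scene [ 539.8 -233.6] [104.7  20.3] 14.2
canlid top [656.3 115. ] [69.3 65.5] 10.5
bottlecap top [525.1 -63.4] [28.  28.8] 89.9
disc top [527.8 161.4] [120.2 119.3] 45.4
tipbox top [668.5 252. ] [101.   79.8] 78.8
```

```bash
python3 - <<'E'
from h import *
C=np.array([536,-214]); my=np.radians(14.1); ey=np.array([-np.sin(my),np.cos(my)])
at=lambda s,z:[*(C+s*ey),z]
claw.move_gripper(0.0)
p=state()["position"]; robot.movel([p[0],p[1],300],300)
best=min((y for y in(my-np.pi/2,my+np.pi/2,my) if planner.inverse_kinematics(at(30,300),down(y)) is not None),
  key=lambda y:np.abs(planner.inverse_kinematics(at(30,300),down(y))-state()["joint_positions"]).max()+(10 if y==my else 0))
print(best)
robot.goto(at(30,290),down(best)); print(robot.movel(at(30,184),200,threshold=15))
print(robot.movel(at(-5,184),120,threshold=30),state()["wrist_force"])
for th in(0.3,0.5,0.7,0.9):
    print(robot.movel(at(-150*np.sin(th)+18,34+150*np.cos(th)),150,threshold=30),state()["wrist_force"].round(1))
p=state()["position"]; robot.movel([p[0],p[1],290],250)
p,d=optics.grab_frame("scene"); cv2.imwrite("pics/b1.png",cv2.resize(p[90:290,130:400],None,fx=2.9,fy=2.9)); print(state()["t"])
E
```

```text
1.816887751326097
False
False [ 0.25812654  1.20059587 -0.10448295]
False [0.3 0.6 0.2]
False [ 0.2 -0.2 -0.5]
False [-0.9 -0.5  0.1]
False [-0.6  0.1  0.3]
6.375
```

View pics/b1.png

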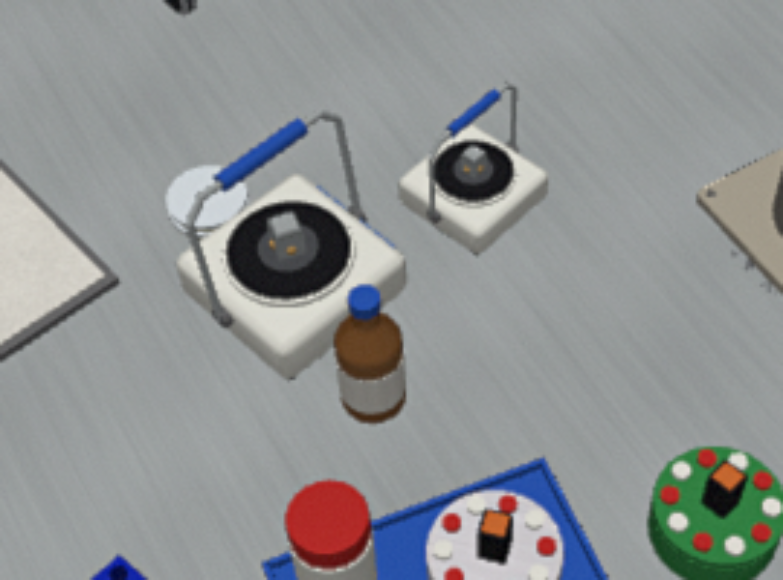

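The bail is still upright at b1 (260,150), and the arm isn't over the mixer. I'll check where it actually is.

```bash
python3 - <<'E'
from h import *
s=state(); print(s["t"],s["position"],s["ee_rot"],s["joint_positions"],s["width"])
p,d=optics.grab_frame("scene"); cv2.imwrite("pics/b2.png",cv2.resize(p,None,fx=1,fy=1))
print(planner.inverse_kinematics([536,-190,290],down(1.8169)))
E
```

```text
6.375 [ 559.0477131  -309.05692744  287.55124024] [ 6.14888954e-01  7.88611772e-01 -1.16049974e-04 -1.74160628e-03] [-5.85272378e-01  2.22645288e-01  1.21222298e+00  3.67962588e-05
  1.71021514e+00 -8.31570984e-01] -0.002548768303996535
[-0.43081347  0.02601563  1.42059023  0.          1.69498679 -0.67691714]
```

View pics/b2.png

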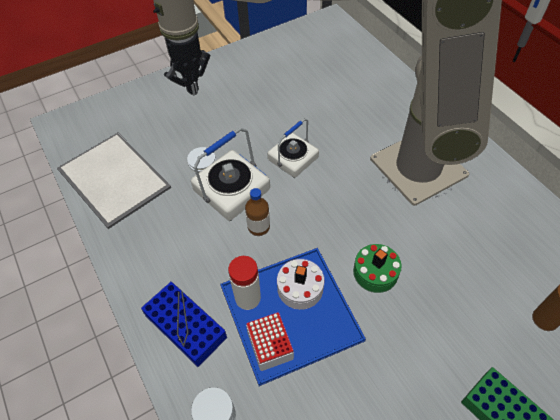

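```bash
python3 - <<'E'
from h import *
for n in("scene","top"): print(n,proj(n,[[559,-309,287.5],[0,0,0],[536,-214,117.5],[528,161,104]]).round(1))
p,d=optics.grab_frame("top"); cv2.imwrite("pics/b3.png",p)
X=cloud("scene",optics.grab_frame("scene")[1]); print(X[88:93,194],X[75:80,190])
E
```

```text
scene [[196.4 103.6]
 [418.7 166.3]
 [227.9 166.2]
 [301.4 268.9]]
top [[433.3 169. ]
 [281.6 411.7]
 [369.6 195.8]
 [219.1 198.9]]
[[ 559.24939794 -300.9491668   346.27706165]
 [ 561.06064569 -296.78587462  347.02030607]
 [ 561.2795925  -297.78944306  343.12702675]
 [ 562.07501978 -296.92581835  340.90330016]
 [ 561.5627466  -300.33158878  334.80293969]] [[ 565.58324776 -290.68151601  397.29873972]
 [ 566.36041236 -289.81537076  395.23699189]
 [ 567.24247404 -288.60744214  393.46273477]
 [ 564.83785239 -298.22155102  382.39607176]
 [ 565.38618728 -298.13748053  379.61537799]]
```

View pics/b3.png

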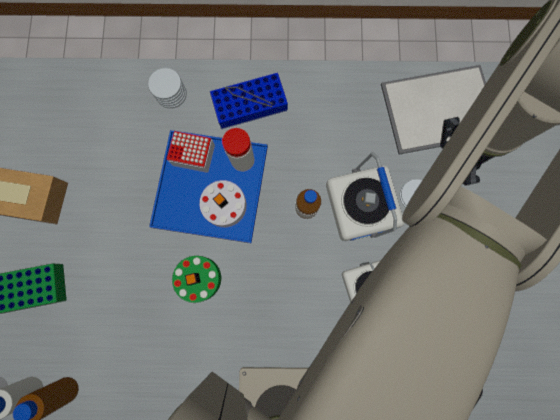

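```bash
python3 - <<'E'
from h import *
t=state()["position"]; print(t, state()["width"])
for n in("scene","top"):
    p,d=optics.grab_frame(n); X=cloud(n,d)
    m=(np.hypot(X[...,0]-t[0],X[...,1]-t[1])<60)&(X[...,2]>220)&(X[...,2]<480)
    P=X[m]; o=np.argsort(P[:,2])[:8]; print(n,m.sum()); print(np.c_[P[o],np.argwhere(m)[o]].round(0))
    if n=="scene": cv2.imwrite("pics/b4.png",cv2.resize(p[40:130,150:250],None,fx=6,fy=6,interpolation=cv2.INTER_CUBIC))
E
```

```text
[ 558.96214235 -309.21454966  287.41328148] -0.0010855153306892015
scene 1297
[[ 565. -302.  326.   95.  193.]
 [ 564. -298.  327.   95.  194.]
 [ 567. -303.  328.   94.  192.]
 [ 553. -303.  329.   92.  197.]
 [ 557. -300.  329.   93.  196.]
 [ 561. -298.  330.   94.  195.]
 [ 570. -303.  330.   94.  191.]
 [ 555. -298.  330.   93.  197.]]
top 536
[[ 585. -291.  373.  143.  440.]
 [ 587. -291.  373.  142.  440.]
 [ 583. -290.  374.  144.  440.]
 [ 577. -291.  375.  147.  441.]
 [ 575. -293.  376.  148.  442.]
 [ 577. -293.  376.  147.  442.]
 [ 580. -289.  377.  145.  440.]
 [ 578. -290.  378.  146.  441.]]
```

View pics/b4.png

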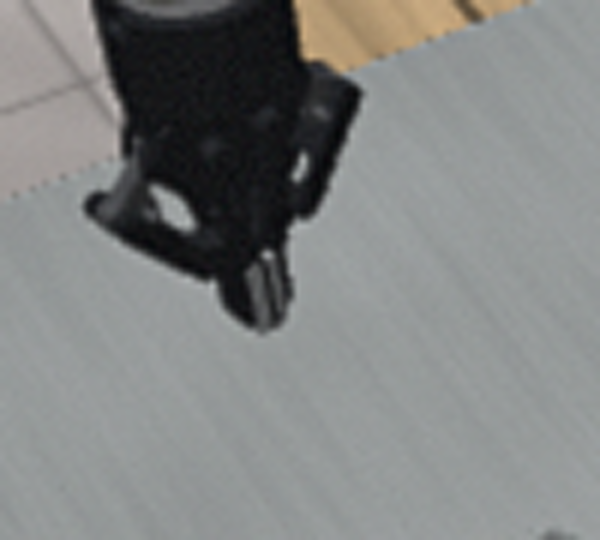

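The reported TCP is about 39 mm below the real fingertips: the tip is seen at row 95, not at the predicted row 104. The push therefore passed over the bar. I'll redo it 39 mm lower, then touch the knob top to measure the offset exactly.

```bash
python3 - <<'E'
from h import *
C=np.array([536,-214]); my=np.radians(14.1); ey=np.array([-np.sin(my),np.cos(my)]); O=39
at=lambda s,z:[*(C+s*ey),z-O]
y=my+np.pi/2
robot.movel(at(32,300),350); print(robot.movel(at(32,186),250,threshold=15))
print(robot.movel(at(0,184),120,threshold=25),state()["wrist_force"].round(1))
for th in(0.3,0.5,0.7,0.9):
    print(robot.movel(at(-150*np.sin(th)+18,34+150*np.cos(th)),150,threshold=25),state()["wrist_force"].round(1))
p=state()["position"]; robot.movel([p[0],p[1],270],300)
robot.goto([529.5,162,200],down(np.radians(44))) if planner.inverse_kinematics([529.5,162,200],down(np.radians(44))) is not None else print("noik")
print(state()["t"],state()["joint_positions"].round(2))
f0=state()["wrist_force"]
robot.movel([529.5,162,90],150,threshold=8)
print(robot.movel([529.5,162,45],25,threshold=4),state()["position"],state()["wrist_force"]-f0)
p=state()["position"]; robot.movel([p[0],p[1],p[2]+20],150)
p,d=optics.grab_frame("scene"); cv2.imwrite("pics/e1.png",cv2.resize(p[100:330,130:400],None,fx=2.6,fy=2.6)); print(state()["t"])
E
```

```text
False
False [ 0.1 -1.3 -0.4]
False [-0.1  0.2  0.1]
False [-0.5  0.9  0.4]
False [-0.5  0.1 -0.3]
False [0.2 0.5 0.8]
12.0667 [ 0.2   0.    1.61 -0.    1.53  1.01]
True [529.48069966 161.99350087  64.39371268] [-1.47888516 -1.56359044  5.1902814 ]
14.35
```

View pics/e1.png

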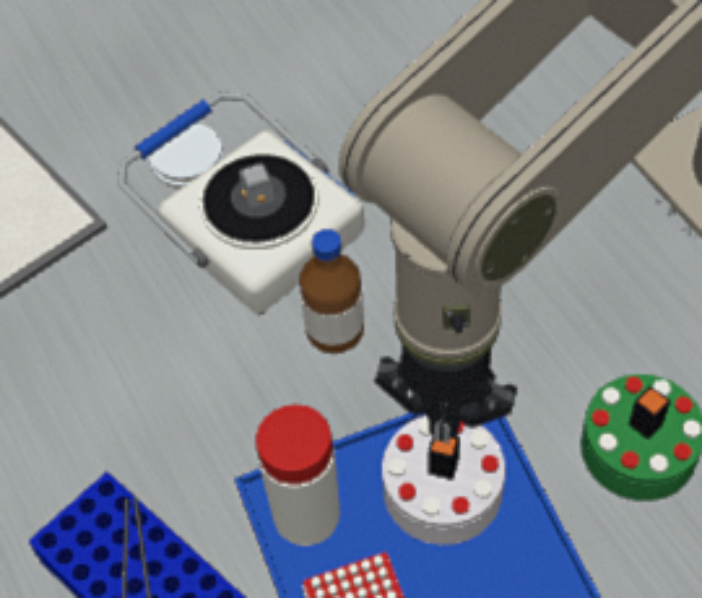

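The bail is folded flat over the dishes, with the grip at e1 (172,127). The offset is 39.6 mm. Next I'll grasp the carousel and carry it over the drive.

```bash
python3 - <<'E'
from h import *
O=39.6
claw.move_gripper(0.65)
print(robot.movel([529.5,162,28.4],120,threshold=12))
claw.move_gripper(0.0); s=state(); print(s["width"],s["grip_force"],s["position"],s["wrist_force"])
robot.movel([529.5,162,50],80); robot.dwell(.2); print(state()["wrist_force"].round(2),state()["width"])
robot.movel([529.5,162,240],250)
q=down(np.radians(82.1))
robot.goto([535.5,-214,240],q); robot.movel([535.5,-214,22.4+150],150); robot.dwell(.3)
s=state(); print(s["t"],s["position"],s["wrist_force"].round(2),s["width"])
A=[]
for n,b in(("scene",(180,90,120,120)),("top",(310,130,120,120))):
    p,d=optics.grab_frame(n); np.savez(n+"1.npz",p=p,d=d); A.append(cv2.resize(p[b[1]:b[1]+b[3],b[0]:b[0]+b[2]],None,fx=3.3,fy=3.3,interpolation=cv2.INTER_CUBIC))
cv2.imwrite("pics/f1.png",np.hstack(A))
E
```

```text
False
0.29976613410297803 61.136823892593384 [530.77106457 162.28221326  29.83966592] [ 0.27146352 -0.50612624  4.5122274 ]
[ 0.11 -0.11 -4.11] 0.2958361980722967
19.7333 [ 536.115708   -214.32015108  173.61387052] [-0.11  0.05 -3.09] 0.29612056124839214
```

View pics/f1.png

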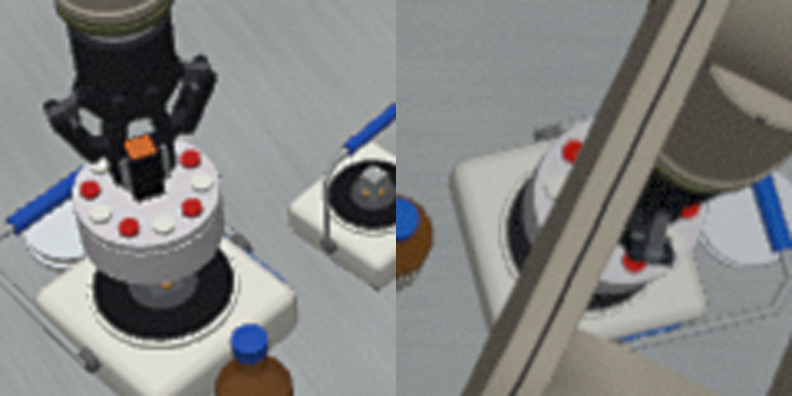

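```bash
python3 - <<'E'
from h import *
D=np.load("scene1.npz"); X=cloud("scene",D["d"]); P=X.reshape(-1,3); I=D["p"].reshape(-1,3).astype(int)
m=(np.hypot(P[:,0]-536,P[:,1]+214)<72)&(P[:,2]>192)&(P[:,2]<212)&(I[:,2]>100)
Q=P[m]; print(m.sum(),np.median(Q[:,2]),cv2.minAreaRect(Q[:,:2].astype(np.float32)),cv2.minEnclosingCircle(Q[:,:2].astype(np.float32)))
# orange top
m=(np.hypot(P[:,0]-536,P[:,1]+214)<40)&(P[:,2]>235)&(P[:,2]<260)&(I[:,2]-I[:,0]>70); print(m.sum(),P[m].mean(0))
S=np.load("scene0.npz"); P=cloud("scene",S["d"]).reshape(-1,3); I=S["p"].reshape(-1,3).astype(int)
m=(np.hypot(P[:,0]-530,P[:,1]-162)<72)&(P[:,2]>48)&(P[:,2]<68)&(I[:,2]>100); print(cv2.minEnclosingCircle(P[m][:,:2].astype(np.float32)),np.median(P[m][:,2]))
m=(np.hypot(P[:,0]-530,P[:,1]-162)<40)&(P[:,2]>90)&(P[:,2]<118)&(I[:,2]-I[:,0]>70); print(m.sum(),P[m].mean(0))
E
```

```text
892 198.76240238397114 ((539.9803466796875, -207.344482421875), (108.97859191894531, 118.96015930175781), 77.37504577636719) ((538.9892578125, -213.0290069580078), 61.71818542480469)
47 [ 537.78264917 -214.64329533  246.34535396]
((531.296875, 162.57666015625), 60.970829010009766) 55.076150740294594
64 [531.23436024 161.79336461 102.92682798]
```

The disc and the post agree to within 2 mm in the scene camera, so I'll lower and press.

```bash
python3 - <<'E'
from h import *
x,y=535.5,-213.5
robot.movel([x,y,22.4+125],100)
print(robot.movel([x,y,22.4+99],40,threshold=12),state()["position"].round(1),state()["wrist_force"].round(1),state()["ft_torque"].round(2))
if state()["position"][2]<22.4+103:
    for u in(92,88,84,80,78):
        r=robot.movel([x,y,22.4+u],25,threshold=30); s=state(); print(u,r,s["position"].round(1),s["wrist_force"].round(1),s["ft_torque"].round(2),s["width"])
        if r: break
print(state()["t"])
E
```

```text
False [ 535.3 -213.8  121.3] [-1.1 -3.6 -4.2] [-0.78  0.2   0.02]
92 False [ 535.5 -214.   115. ] [-3.6 -3.5  2.2] [-0.93  0.92  0.01] 0.2941827589208215
88 False [ 535.7 -214.1  110.9] [-2.4 -5.1 -1. ] [-1.06  0.52  0.03] 0.29446130409349264
84 False [ 535.2 -213.8  105.4] [ 0.2 -5.6 -7.7] [-1.26 -0.03  0.05] 0.29364787632264183
80 False [ 536.  -214.2  103.8] [-4.5 -4.9  5.8] [-0.68  1.02  0.04] 0.29630468853583714
78 False [ 536.1 -214.3  103.7] [-10.2  -0.9  19.4] [-0.16  2.29  0.02] 0.2972932766124512
22.6417
```

```bash
python3 - <<'E'
from h import *
x,y=535.5,-213.5
claw.move_gripper(0.65); robot.movel([x,y,165],120); claw.move_gripper(0.0)
robot.dwell(.2)
print(robot.movel([x,y,125],30,threshold=22),state()["position"].round(1),state()["wrist_force"].round(1))
robot.movel([x,y,250],200); robot.goto([400,0,300],down(0.8))
A=[]
for n,b in(("scene",(160,100,120,120)),("top",(310,130,120,120))):
    p,d=optics.grab_frame(n); A.append(cv2.resize(p[b[1]:b[1]+b[3],b[0]:b[0]+b[2]],None,fx=3.3,fy=3.3,interpolation=cv2.INTER_CUBIC))
    X=cloud(n,d).reshape(-1,3); I=p.reshape(-1,3).astype(int); m=(np.hypot(X[:,0]-536,X[:,1]+214)<40)&(X[:,2]>160)&(I[:,2]-I[:,0]>70)
    m2=(np.hypot(X[:,0]-536,X[:,1]+214)<56)&(np.hypot(X[:,0]-536,X[:,1]+214)>25)&(X[:,2]>115); print(m.sum(),X[m].mean(0).round(1),np.median(X[m2],0))
cv2.imwrite("pics/g1.png",np.hstack(A)); print(state()["t"])
E
```

```text
True [ 535.9 -213.6  138.3] [ 0.3 -0.2  8.3]
48 [ 538.2 -214.9  177.1] [ 545.03627057 -203.97797759  129.72388559]
77 [ 533.9 -214.4  177.8] [ 530.74503564 -230.82440402  130.2919942 ]
27.2083
```

View pics/g1.png

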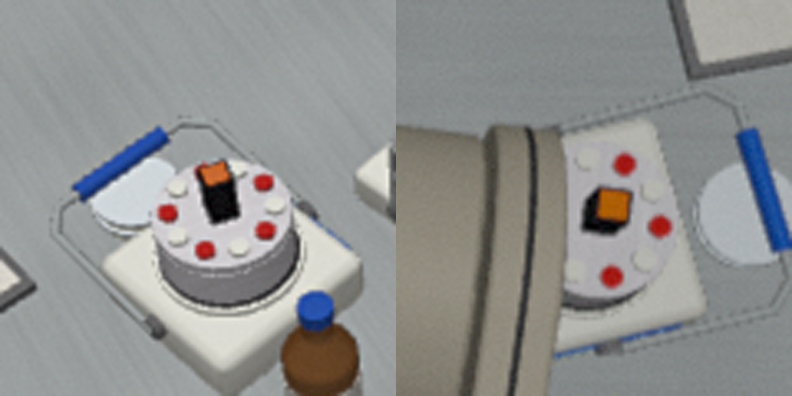

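The carousel is home: the knob top reads 177.9 mm by touch and 177–178 mm by depth. The bail is still folded and the bottle and dishes haven't been disturbed.

```bash
python3 -c "
from cell import *
print(workorder.job_done())"
```

```text
the job is handed in; nothing more can be done
None
```

I folded the bail down on the free (-y) side over the dishes and pressed the carousel fully home on the drive (knob top 178 mm by touch and depth), then let go and handed the job in at about 27 s.

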